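# Pulse the walnut grinder at half lock

## Robot

A 6-joint arm with a two-finger parallel gripper is mounted at the origin on the work surface. World frame = base frame: x ahead of the robot, y to its left, z up, the work surface at z = 0. Lengths are in m, angles in rad, forces in N, time in s.
With the tool pointing down it reaches from about 0.3 to 0.875 m from the base axis. Payload 6.4 kg.
Tool frame: the origin (TCP) lies midway between the tips of the shut fingers; the grasp point (between the pads) lies 19 mm behind it; z points along the fingers, y is the line along which they close (so a half turn about z gives the same grasp; the last joint's range is limited). The gripper opens to 85 mm and grips with 20 to 120 N. Pads are 22 mm wide; open, the fingers measure 114 mm over their backs; the gripper's body (76 mm by 85 mm) begins 54 mm behind the grasp point. The pads swing forward as they close: fully open they stand 13 mm farther back than shut.
Start: joints at [-1.536, 0.181, 1.607, -0, 1.354, -0.206], TCP at [0.137, -0.558, 0.231] pointing down, gripper open.
Joint ranges: [-2.99, 2.99], [-0.89, 2.07], [0.3, 2.58], [-1.14, 4.28], [0, 2.63], [-3.12, 3.12]. Speed limits (rad/s): [2.57, 2.57, 3.01, 3.14, 3.14, 3.14].

## Interface

Orientations are given as a unit quaternion [w, x, y, z].
In Python, from bench import sensors, vision, ctrl gives the robot as it stands.
- The arm moves only by the tool carry_out, never from a script. Its argument "deltas" is text: rows parted by semicolons, each of 7 numbers parted by spaces: the shift along the tool's x, y, z in mm, then the turn, a rotation vector about the tool's x, y, z in rad, then the closure, from 0 (fully open) to 1 (shut). In form: tx ty tz ax ay az claw; .... A call has 1 to 12 rows; each row is the pose to reach, as a shift and turn from the pose commanded when the call began, along the tool's axes at that moment; what a row does not reach only later rows make up. A row lasts 1/8 s, in which the tool goes at most 62.5 mm and 10.7 degrees, less where a joint would pass 70% of its speed; a pose out of reach is approached as far as the arm can. A call with a gripper value outside its range is refused whole. The fingers move at their own pace and stop on an object; the grip force is fixed at half the most. Time passes only in rows, so rows that repeat a pose let the fingers close. It gives the time, the measured TCP pose, the force, the opening and the grip force at its end, in the units of the state.
- sensors.get_obs(): the state, without advancing time (a new reading comes with each control period).
- vision.camera(name): name is "scene" or "top"; returns the picture (480x640x3 uint8, blue, green, red); there is no depth.
- vision.camera_model(name): a dict with "K" (3x3 intrinsics, pixels), "k1" (the pictures are not rectified: a ray, as slopes to the right and down, at radius r is drawn at 1 + k1 r^2 times it, then the intrinsics apply), "extrinsics" (4x4, takes a point from world to camera coordinates). Camera axes: x right, y down, z forward; pixel columns grow to the right and rows downward; lengths in m; the calibration is good to about 2 mm. A picture is of the moment at which its call begins. camera_model takes no time and is no camera call.
- ctrl.hand_in(): hands the job in; it is judged then, once.
The state is a dict: "time_s": time; "q": joint angles; "dq": joint speeds; "joint_efforts": joint torques, N m; "eef_pos": TCP position; "eef_rot": TCP orientation; "wrist_force": force on the tool from outside, world axes, zero at the start; "torque": the same for the moment, N m; "opening": opening from 0.0 (shut) to 1.0 (fully open); "grasp_force": force on a finger pad.
Only numpy, scipy, OpenCV 4.12 (cv2) and the standard library are available. Lean on these libraries where they do the work, as an engineer would, in place of code of your own. Each camera call takes 0.05 s, during which the arm holds its last target. There are 200 camera calls.

## Task

Put the walnut into the bowl of the grinder, then fit the grinder's own lid (the one with the bar grip and two lugs): lower it through the two slots until it sits fully down, and only then twist it clockwise, against its spring, to the half-way position where the bar points at the single raised ribs on the rim, never on as far as the locking click. Finish while still gripping the lid and holding it there, seated and level, and do not shift the plain jar lid, the mug or the glass pepper jar.

Things in the scene. Friction and masses are not known exactly. Their poses are not given: they have to be found in the camera images.
- grinder: Kitchen grinder, fixed, upright, 128 mm across the foot, 120 mm at the top; origin: centre of its underside, z up. Open bowl in its top: floor 28 mm, steel collar's top 91 mm above the table; mouth 70 mm across. Its +x and -x axes pass under the two single ribs; the two slots lie 45 degrees counter-clockwise (seen from above) from them. It is the same after half a turn.
- slot (a point): Middle of one of the two opposite slots in the 6 mm thick collar, at the collar's top, 41 mm from the grinder's axis. Each slot is 22 mm wide and ends 48 mm from the axis. The lid's lugs go down through them; below, a stop prevents turning counter-clockwise. Axes as the grinder's.
- rib (a point): One of the two opposite single black ribs on the rim (8 x 5 mm, 6 mm high, 54 to 62 mm from the axis): the half-way mark, 45 degrees clockwise of a slot. With the bar along the line through both, the lid is half way. Pairs of smaller ribs 35 degrees further clockwise mark the lock.
- drive (a joint): Spring-loaded drive ring under the collar, rad, 0 at rest, grows clockwise. The lugs meet it about 0.11 rad after the slot centre and push it round: half way is about 0.67. Its spring (0.05 N m at 0, 0.15 half way) turns the lid back if let go. The lid meets the click pawls at about 1.0 and snaps into the lock at about 1.25; keep it under 1.05.
- lid_grip (a point): Centre of the grinder lid's black grip bar: 60 mm long (lid's x axis), 14 mm wide (y), 34 mm high, standing on a flat round flange. This point is 17 mm above the flange's top, 39 mm above the lid's lowest face. Lid seated: 116 mm above the grinder's origin (flange rests on the collar); lugs still on top of the collar: 130 mm. z up; same after half a turn.
- lid: The loose grinder lid, 0.1 to 0.2 kg; origin: centre of its lowest face, on the table at the start; x along the bar. Aluminium flange 98 mm across, 14 to 22 mm above the origin; below it a round skirt 63 mm across (54 mm at its foot), and at its foot two lugs under the bar's ends, 14 mm wide, 6 mm high, reaching 41 mm from the axis (a 4 mm wide nub on each: 44 mm).
- nut_mid (a point): Centre of a loose walnut, 32 mm across and 32 mm high, standing on its flat end on the table on the grinder's robot side, 10 to 20 g.
- jar_lid: a plain round lid of similar size to the grinder lid (88 mm across, 38 mm high in all) but with a round knob instead of a bar and without lugs; it is NOT the grinder's. It and the grinder lid lie one on each side, either way round; bystander, origin at the centre of its underside.
- mug: mug, 82 mm across, 95 mm high, beyond the grinder on the right; bystander, origin at the centre of its underside.
- pepper: slim glass jar, 44 mm across, 110 mm high, beyond the grinder on the left; bystander, origin at the centre of its underside.
Not all that is in view belongs to the job. Leave any pink or purple look-alike of the lid alone.

How it is judged:
By the outcome, as a careful person would: the job done as asked, in the order asked, and still so for the second after the job is handed in, while the arm keeps its last pose, push and grip.
It also fails if it takes over 64 s, if anything falls off the work surface, if the arm or the gripper's body presses on something with over 40 N, if the wrist force passes 120 N, or if a joint passes its speed limit or range.

## Working session

There is one attempt and no reset: what is moved stays moved. The work goes in short steps, Python scripts to look and compute and a tool call to move; the robot and the scene stay as the last step left them, time stands still between calls to the robot, and variables do not carry over. Pictures are saved under pics/ and viewed, at most 10 in all, crops included, and the job is handed in when it is done.

Besides the shell and the picture viewer there is one more tool, called after "Emit:" as name(argument=value, ...) on one line, values as JSON. carry_out: Moves the arm, as the interface text tells. Its arguments: {"type":"object","properties":{"deltas":{"type":"string"}},"required":["deltas"]}

```bash
mkdir -p pics; cat > h.py <<'E'
import numpy as np, cv2
from bench import sensors, vision, ctrl
from scipy.spatial.transform import Rotation as R
def ray(name,u,v):
    m=vision.camera_model(name);K=np.array(m["K"]);E=np.array(m["extrinsics"])
    p=cv2.undistortPoints(np.array([[[u,v]]],float),K,np.array([m["k1"],0,0,0.]))[0,0] if 0 else None
    d=np.array([(u-K[0,2])/K[0,0],(v-K[1,2])/K[1,1]]);s=d.copy()
    for _ in range(30): s=d/(1+m["k1"]*(s@s))
    Rm=E[:3,:3];return -Rm.T@E[:3,3],Rm.T@np.r_[s,1]
def at(name,u,v,z):
    o,d=ray(name,u,v);return (o+d*(z-o[2])/d[2])
def px(name,P):
    m=vision.camera_model(name);K=np.array(m["K"]);E=np.array(m["extrinsics"])
    c=(E[:3,:3]@np.asarray(P,float).T).T+E[:3,3] if np.ndim(P)>1 else E[:3,:3]@P+E[:3,3]
    c=np.atleast_2d(c);s=c[:,:2]/c[:,2:];s=s*(1+m["k1"]*(s**2).sum(1,keepdims=True))
    return s*[K[0,0],K[1,1]]+K[:2,2]
def delta(P,yaw=None):
    "tool-frame mm shift from current pose to world P"
    o=sensors.get_obs();w,x,y,z=o["eef_rot"];r=R.from_quat([x,y,z,w])
    return r.inv().apply(np.array(P)-o["eef_pos"])*1000
E
python3 - <<'E'
from h import *
for n in("scene","top"):
    cv2.imwrite(f"pics/{n}0.png",vision.camera(n)); m=vision.camera_model(n); print(n,m["K"],m["k1"],ray(n,320,240))
o=sensors.get_obs();print(o)
E
```

```text
scene [[491.0941694    0.         322.70642683]
 [  0.         491.0941694  244.58042433]
 [  0.           0.           1.        ]] -0.0025450118378531374 (array([ 1.03778483, -0.30474795,  0.56371822]), array([-0.68920024,  0.38217578, -0.61568017]))
top [[457.90640395   0.         326.68522684]
 [  0.         457.90640395 236.12868723]
 [  0.           0.           1.        ]] -0.06655044467789882 (array([ 0.35469724, -0.00242038,  0.81598277]), array([ 0.18085987,  0.02421779, -0.9833554 ]))
{'time_s': 0.1, 'q': array([-1.53631496e+00,  1.81466589e-01,  1.60788934e+00,  2.79828034e-05,
        1.35380871e+00, -2.06305493e-01]), 'dq': array([ 0.0013914 , -0.00210828, -0.0020969 , -0.00188436, -0.00054656,
       -0.00031152]), 'joint_efforts': array([ 5.45140679e-07, -4.45877945e+01, -3.52240062e+01, -2.24025489e-04,
        4.09044776e-03, -5.36296980e-07]), 'eef_pos': array([ 0.13712384, -0.55790801,  0.23048336]), 'eef_rot': array([-7.81919902e-04,  9.92761517e-01,  1.20099762e-01,  8.10536213e-05]), 'wrist_force': array([-0.87228864, -1.02181894,  0.37324716]), 'torque': array([-0.06584702,  0.02038145,  0.03257963]), 'grasp_force': 0.0, 'opening': 1.0023767231219125}
```

View pics/top0.png

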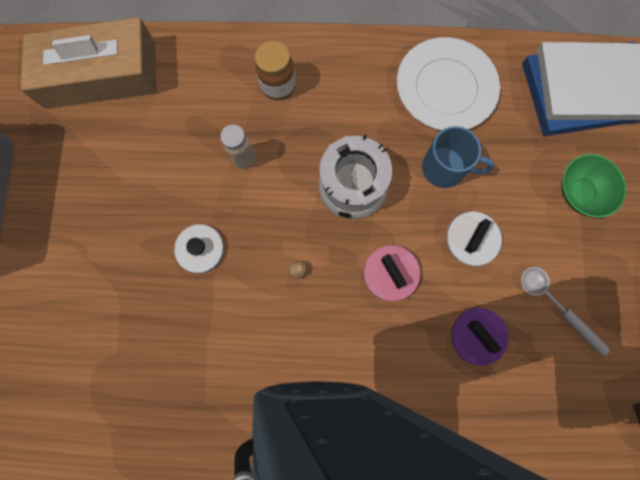

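View pics/scene0.png

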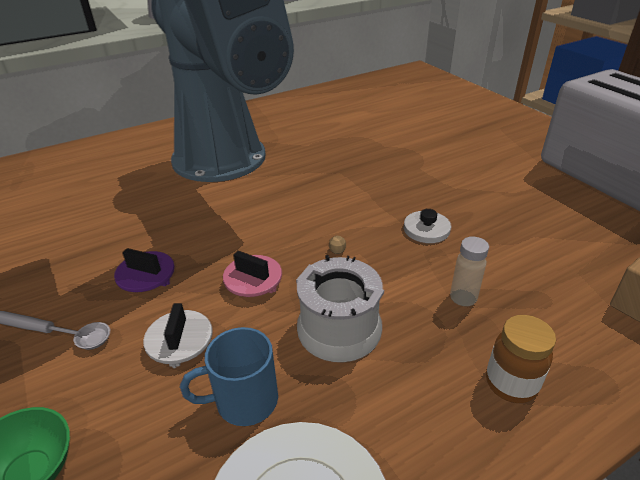

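Top view: grinder (356,175), walnut (298,269), mug (452,157), pepper (237,145). Lid candidates in the top view are the jar lid with the round knob (199,248), the pink look-alike (392,273), the purple look-alike (480,336), and the white/aluminium one with the bar grip (474,238). Only the last fits. I'll confirm it in a crop and read the grinder's marks there too.

```bash
python3 - <<'E'
from h import *
t=cv2.imread("pics/top0.png");s=cv2.imread("pics/scene0.png")
c=lambda im,x,y,w:cv2.resize(im[y:y+w,x:x+w],(390,390),interpolation=cv2.INTER_CUBIC)
a=np.hstack([c(t,306,125,100),c(t,434,198,80)])
cv2.imwrite("pics/crop0.png",a)
print("grinder",at("top",356,172,.091),"lid",at("top",474,240,.018),"bar",at("top",479,236,.056),"nut",at("top",298,269,.016),at("scene",338,243,.016))
E
```

```text
grinder [ 0.60440676 -0.04063935  0.091     ] lid [ 0.50912602 -0.25701126  0.018     ] bar [ 0.50893721 -0.25372163  0.056     ] nut [0.44896677 0.05427869 0.016     ] [0.44918052 0.05841646 0.016     ]
```

View pics/crop0.png

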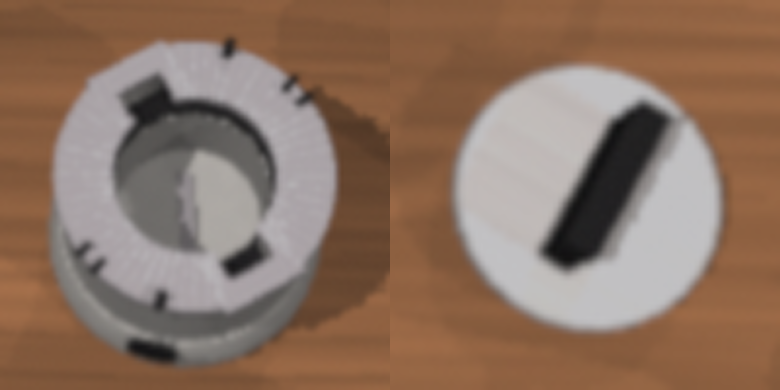

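The right crop shows an aluminium flange and a black bar with no pink or purple, at about (474,238), so this is the grinder's lid. In the left crop, single ribs are at px (364.7,137.3) and (347.3,201.9), slots at (344,150) and (369,191), and double ribs are clockwise of the singles. Next I'll refine these with both cameras.

```bash
cat >> h.py <<'E'
from scipy.optimize import minimize
def blob(n,im,u,v,thr=70,w=9):
    "centroid of the dark component nearest (u,v)"
    g=im.max(2);x0,y0=int(u)-w,int(v)-w
    m=(g[y0:y0+2*w+1,x0:x0+2*w+1]<thr).astype(np.uint8)
    k,l,st,c=cv2.connectedComponentsWithStats(m)
    if k<2: return None
    d=[np.hypot(*(c[i]-w))-.02*st[i,4] for i in range(1,k)];i=1+int(np.argmin(d));return c[i]+[x0,y0],st[i,4]
def barmask(im,c,w,thr=70):
    m=np.zeros(im.shape[:2],np.uint8);x,y=map(int,c);m[y-w:y+w,x-w:x+w]=(im.max(2)[y-w:y+w,x-w:x+w]<thr)
    k,l,st,_=cv2.connectedComponentsWithStats(m);return (l==1+np.argmax(st[1:,4])).astype(np.uint8)
def hull(n,x,y,yaw,z0,z1,L=.060,W=.014,shape=(1920,2560)):
    P=np.array([[a*L/2,b*W/2] for a in(-1,1) for b in(-1,1)]);c,s=np.cos(yaw),np.sin(yaw)
    P=P@np.array([[c,s],[-s,c]])+[x,y];Q=np.vstack([np.c_[P,[z]*4] for z in(z0,z1)])
    m=np.zeros(shape,np.uint8);p=(px(n,Q)+.5)*4-.5
    cv2.fillConvexPoly(m,cv2.convexHull(np.round(p*16).astype(np.int32)),1,shift=4);return m
def fitbar(masks,x0,z0=.022,z1=.056):
    B={n:cv2.resize(m,(2560,1920),interpolation=cv2.INTER_NEAREST) for n,m in masks.items()}
    f=lambda p:sum((hull(n,*p,z0,z1)!=b).sum()/b.sum() for n,b in B.items())
    s=np.array([[0,0,0],[.008,0,0],[0,.008,0],[0,0,.2]])+x0
    r=minimize(f,x0,method="Nelder-Mead",options=dict(initial_simplex=s,xatol=1e-4,fatol=1e-4));return r.x,r.fun
E
python3 - <<'E'
from h import *
I={n:cv2.imread(f"pics/{n}0.png") for n in("top","scene")}
c={"top":(479,236),"scene":(175,326)}
M={n:barmask(I[n],c[n],26) for n in I}
print({n:M[n].sum() for n in M})
x0=[.509,-.254,1.0]
for y in(-1.0,-.5): print("bar",y,fitbar(M,[.509,-.254,y]),[fitbar({n:M[n]},[.509,-.254,y]) for n in M])
for q in((364.7,137.3),(347.3,201.9)):
    b=blob("top",I["top"],*q,thr=90);print("rib",b, at("top",*b[0],.094))
for q in((344,150),(369,191)):
    b=blob("top",I["top"],*q,thr=80);print("slot",b,at("top",*b[0],.089))
# expected rib px in scene from top
for q in((364.7,137.3),(347.3,201.9)): print(px("scene",at("top",*q,.094)))
s=I["scene"][245:325,285:395];cv2.imwrite("pics/crop1.png",np.hstack([cv2.resize(s,None,fx=6,fy=6,interpolation=cv2.INTER_CUBIC)]))
E
```

```text
{'top': np.uint64(337), 'scene': np.uint64(669)}
bar -1.0 (array([ 0.51253079, -0.25557171, -0.49865752]), np.float64(0.509257472732676)) [(array([ 0.51318573, -0.25712829, -0.60046485]), np.float64(0.2961795252225519)), (array([ 0.51389499, -0.25521684, -0.46556189]), np.float64(0.1365844544095665))]
bar -0.5 (array([ 0.51198556, -0.25524575, -0.49455233]), np.float64(0.510379935064071)) [(array([ 0.51191647, -0.25663157, -0.59485089]), np.float64(0.30118694362017806)), (array([ 0.51416559, -0.25534945, -0.46386368]), np.float64(0.13555680119581465))]
rib (array([364.18181818, 136.90909091]), np.int32(11)) [ 0.66575802 -0.05329154  0.094     ]
rib (array([346.38461538, 202.53846154]), np.int32(13)) [ 0.55073111 -0.02564646  0.094     ]
slot (array([345.23529412, 152.22689076]), np.int32(119)) [ 0.63946582 -0.02212344  0.089     ]
slot (array([368.08510638, 191.06382979]), np.int32(47)) [ 0.57267621 -0.06120224  0.089     ]
[[351.33156309 311.47952965]]
[[325.28175327 257.09300024]]
```

View pics/crop1.png

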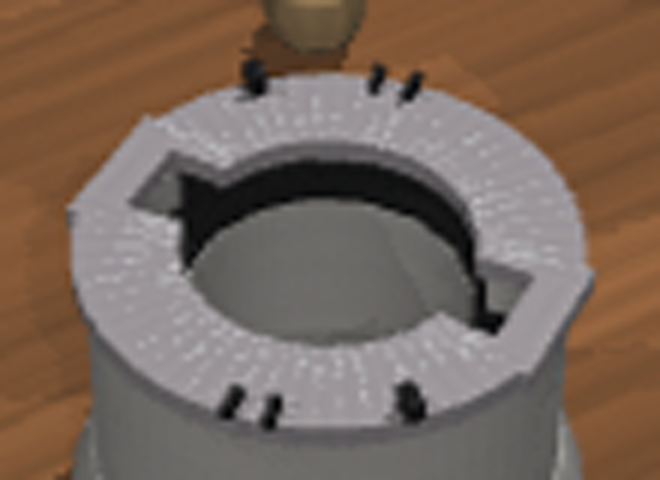

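```bash
python3 - <<'E'
from h import *
I={n:cv2.imread(f"pics/{n}0.png") for n in("top","scene")}
for n,z,q in(("top",.094,((364.2,136.9),(346.4,202.2))),("scene",.094,((352.9,311.6),(327.1,257.6)))):
    a,b=[at(n,*k,z) for k in q];print(n,"mid",(a+b)/2,"dist",np.linalg.norm(a-b),"yaw",np.degrees(np.arctan2(*(a-b)[1::-1])))
# nut by colour-free: pepper, mug, jar
print("jar",at("top",199,248,.01),"mug rim",at("top",457,151,.095),"pep",at("top",233,133,.11),"pink",at("top",391,272,.02))
# walnut segmentation near
for n,c in(("top",(298,269)),("scene",(338,243))):
    x,y=c;w=14;s=I[n][y-w:y+w,x-w:x+w];lab=cv2.cvtColor(s,cv2.COLOR_BGR2HSV)
    print(n);print(lab[::2,::2,0]);print(lab[::2,::2,1])
M=barmask(I["top"],(479,236),26,70);ys,xs=np.where(M);print(xs.min(),xs.max(),ys.min(),ys.max())
for thr in(50,90,110):
  print(thr,[fitbar({n:barmask(I[n],c,26,thr)},[.511,-.256,-.5]) for n,c in {"top":(479,236),"scene":(175,326)}.items()])
E
```

```text
top mid [ 0.60853865 -0.03949093  0.094     ] dist 0.1177680521325021 yaw -13.584882478283733
scene mid [ 0.61029758 -0.03897095  0.094     ] dist 0.11529345748758686 yaw -13.609372863058509
jar [0.48218967 0.23421293 0.01      ] mug rim [ 0.64518992 -0.20914696  0.095     ] pep [0.66034511 0.16460738 0.11      ] pink [ 0.44778359 -0.10852286  0.02      ]
top
[[12 13 12 12 13 12 13 12 12 12 12 12 12 12]
 [12 12 12 12 12 12 13 12 12 12 12 12 12 12]
 [12 12 12 12 12 12 13 12 12 12 12 12 13 12]
 [12 12 12 12 12 13 14 14 14 13 13 12 12 12]
 [12 12 12 13 15 16 16 16 16 16 13 12 12 12]
 [12 12 13 15 16 16 16 16 16 16 16 13 12 12]
 [12 12 13 16 16 16 16 16 16 16 16 14 12 13]
 [12 12 13 16 16 16 16 16 16 16 16 15 13 13]
 [12 12 13 16 16 16 16 16 17 16 16 14 12 12]
 [12 12 12 15 17 16 17 16 16 16 16 13 13 12]
 [12 12 12 13 16 16 16 16 17 16 14 12 12 13]
 [12 12 12 12 13 14 15 16 15 13 12 12 12 12]
 [12 12 12 13 12 12 12 13 12 12 12 12 12 12]
 [13 12 12 12 12 12 12 12 12 12 12 12 12 12]]
[[139 139 139 138 139 140 138 140 138 138 139 140 138 138]
 [138 138 138 138 139 138 139 140 138 140 138 14
[... 1999 characters left out ...]
9 146]
 [144 147 139 142 105 102 107 109 109  98 147 146 148 147]
 [145 144 141 141 142 115  97  96 119 141 148 145 147 144]
 [147  43 104 140 145 145 147 145 147 147 148 150 131 148]]
466 490 220 252
50 [(array([ 0.51174679, -0.25599494, -0.63727507]), np.float64(0.4404166666666667)), (array([ 0.5138428 , -0.25522563, -0.44991679]), np.float64(0.1644021739130435))]
90 [(array([ 0.51285631, -0.25727653, -0.57475991]), np.float64(0.19881756756756758)), (array([ 0.5137955 , -0.2553795 , -0.47808324]), np.float64(0.10533910533910534))]
110 [(array([ 0.51195903, -0.25667858, -0.53739403]), np.float64(0.12421875)), (array([ 0.51352566, -0.25541777, -0.48595892]), np.float64(0.09754590395480225))]
```

```bash
python3 - <<'E'
from h import *
I={n:cv2.imread(f"pics/{n}0.png") for n in("top","scene")};P=[]
for n,(x,y) in(("top",(298,269)),("scene",(338,243))):
    w=14;s=cv2.cvtColor(I[n][y-w:y+w,x-w:x+w],cv2.COLOR_BGR2HSV);m=(s[:,:,1]<122)&(s[:,:,0]>13)
    k,l,st,c=cv2.connectedComponentsWithStats(m.astype(np.uint8));i=1+np.argmax(st[1:,4]);p=at(n,*(c[i]+[x-w,y-w]),.016);P.append(p);print(n,st[i],p)
p=np.mean(P,0);print(p,delta([p[0],p[1],.10]),delta([p[0],p[1],0]))
E
```

```text
top [  5   6  18  17 245] [0.44872587 0.05537482 0.016     ]
scene [  5   7  17  18 248] [0.45193634 0.05460205 0.016     ]
[0.4503311  0.05498844 0.016     ] [ 450.2781004  -520.32717878  131.43824519] [ 450.24322534 -520.17387369  231.4381216 ]
```

Emit:
carry_out(deltas="75 -87 0 0 0 0 0;150 -173 0 0 0 0 0;225 -260 0 0 0 0 0;300 -347 30 0 0 0 0;375 -434 70 0 0 0 0;450 -520 110 0 0 0 0;450 -520 131 0 0 0 0;450 -520 131 0 0 0 0;450 -520 131 0 0 0 0;450 -520 131 0 0 0 0;450 -520 131 0 0 0 0;450 -520 131 0 0 0 0")

```text
time_s: 1.6
eef_pos: [0.4497, 0.0571, 0.0988]
eef_rot: [-0.001, 0.993, 0.122, -0.001]
wrist_force: [-0.0, -0.8, -0.2]
opening: 1.0
grasp_force: 0.0
```

Emit:
carry_out(deltas="1 2 40 0 0 0 0;1 2 75 0 0 0 0;1 2 98 0 0 0 0;1 2 98 0 0 0 0;1 2 98 0 0 0 0.3;1 2 98 0 0 0 0.6;1 2 98 0 0 0 1;1 2 98 0 0 0 1;1 2 98 0 0 0 1;1 2 98 0 0 0 1;1 2 98 0 0 0 1;1 2 98 0 0 0 1")

```text
time_s: 3.1
eef_pos: [0.4524, 0.0521, 0.0035]
eef_rot: [0.0, 0.993, 0.12, 0.001]
wrist_force: [-2.4, -0.2, 7.6]
opening: 0.339
grasp_force: 58.5
```

Emit:
carry_out(deltas="0 0 -50 0 0 0 1;0 0 -105 0 0 0 1;0 0 -165 0 0 0 1;40 40 -165 0 0 0 1;80 80 -165 0 0 0 1;120 116 -165 0 0 0 1;131 126 -165 0 0 0 1;131 126 -165 0 0 0 1;131 126 -165 0 0 0 1;131 126 -165 0 0 0 1;131 126 -165 0 0 0 1")

```text
time_s: 4.47
eef_pos: [0.6084, -0.0383, 0.1676]
eef_rot: [0.0, 0.993, 0.12, 0.0]
wrist_force: [0.2, -0.1, -0.9]
opening: 0.332
grasp_force: 59.6
```

```bash
python3 - <<'E'
from h import *
o=sensors.get_obs();print(o["eef_pos"],o["opening"],delta([.6094,-.0392,.098]))
cv2.imwrite("pics/s1.png",vision.camera("scene")[140:380,200:480].repeat(2,0).repeat(2,1))
E
```

```text
[ 0.60838891 -0.03832395  0.16759586] 0.332188904185014 [ 0.76218367  1.08853451 69.59603428]
```

View pics/s1.png

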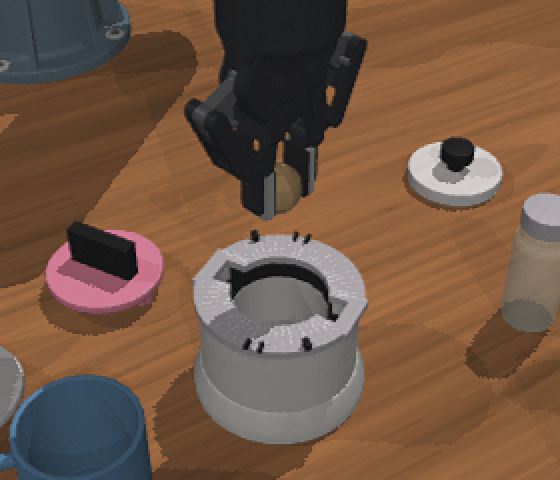

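The walnut is held between the pads at crop px (287,188), right above the bowl.

Emit:
carry_out(deltas="1 1 40 0 0 0 1;1 1 72 0 0 0 1;1 1 72 0 0 0 1;1 1 72 0 0 0 1;1 1 72 0 0 0 0.5;1 1 72 0 0 0 0.4;1 1 72 0 0 0 0.4;1 1 72 0 0 0 0.4;1 1 20 0 0 0 0.4;1 1 -40 0 0 0 0.2;1 1 -60 0 0 0 0;1 1 -60 0 0 0 0")

```text
time_s: 6.02
eef_pos: [0.6109, -0.0399, 0.2289]
eef_rot: [0.001, 0.993, 0.12, 0.002]
wrist_force: [0.6, -0.6, -0.6]
opening: 1.001
grasp_force: 0.0
```

```bash
python3 - <<'E'
from h import *
o=sensors.get_obs();print(o["eef_pos"],o["opening"],delta([.5128,-.256,.15]),delta([.5128,-.256,.05]))
E
```

```text
[ 0.61094074 -0.03989509  0.22891057] 1.0006638967413137 [-147.08421855  186.33246498   78.77980544] [-147.38299309  186.16704556  178.77922229]
```

Emit:
carry_out(deltas="-35 44 0 0 0 0.18 0;-70 88 0 0 0 0.36 0;-105 132 0 0 0 0.54 0;-140 176 40 0 0 0.7 0;-147 186 79 0 0 0.747 0;-147 186 79 0 0 0.747 0;-147 186 79 0 0 0.747 0;-147 186 79 0 0 0.747 0;-147 186 79 0 0 0.747 0;-147 186 79 0 0 0.747 0;-147 186 79 0 0 0.747 0")

```text
time_s: 7.4
eef_pos: [0.5119, -0.2552, 0.1487]
eef_rot: [0.0, 0.968, -0.25, 0.0]
wrist_force: [0.3, -1.1, 0.8]
opening: 0.998
grasp_force: 0.0
```

```bash
python3 - <<'E'
from h import *
o=sensors.get_obs();w,x,y,z=o["eef_rot"];print(o["eef_pos"],np.degrees(2*np.arctan2(y,x)),delta([.5128,-.256,.025]))
t=vision.camera("top");s=vision.camera("scene")
a=np.hstack([cv2.resize(t[120:230,300:410],(400,400)),cv2.resize(s[220:400,90:270],(400,400))]);cv2.imwrite("pics/a2.png",a)
E
```

```text
[ 0.51190753 -0.25520797  0.14866795] -28.97437288403797 [  1.09404183   0.25140702 123.66860863]
```

View pics/a2.png

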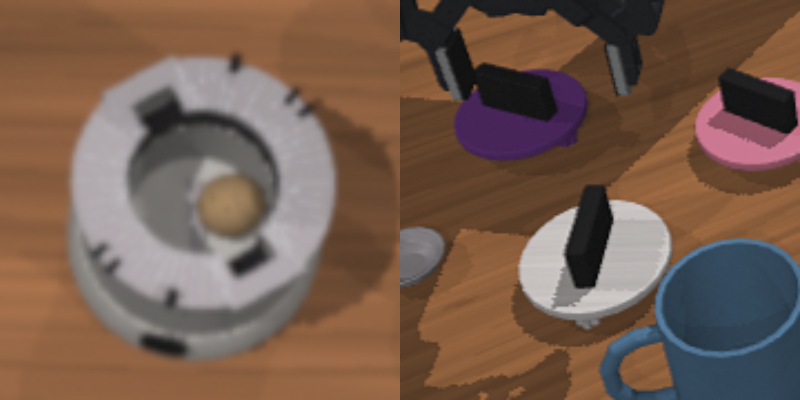

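The walnut (230,207 in the left crop) is in the bowl, and the open gripper stands above the lid. Next I'll grasp the bar.

Emit:
carry_out(deltas="1 0 50 0 0 0 0;1 0 95 0 0 0 0;1 0 119 0 0 0 0;1 0 119 0 0 0 0;1 0 119 0 0 0 0.5;1 0 119 0 0 0 1;1 0 119 0 0 0 1;1 0 119 0 0 0 1;1 0 119 0 0 0 1;1 0 119 0 0 0 1;1 0 119 0 0 0 1;1 0 119 0 0 0 1")

```text
time_s: 9.0
eef_pos: [0.5131, -0.2561, 0.0301]
eef_rot: [0.0, 0.968, -0.25, 0.001]
wrist_force: [-1.1, 0.7, 4.9]
opening: 0.151
grasp_force: 59.8
```

Emit:
carry_out(deltas="0 0 -40 0 0 0 1;0 0 -90 0 0 0 1;0 0 -140 0 0 0 1;0 -10 -170 0 0 -0.15 1;-5 -60 -170 0 0 -0.33 1;-10 -110 -170 0 0 -0.51 1;-15 -160 -170 0 0 -0.69 1;-18 -205 -170 0 0 -0.87 1;-21 -236 -170 0 0 -1.054 1;-21 -236 -170 0 0 -1.054 1;-21 -236 -170 0 0 -1.054 1;-21 -236 -170 0 0 -1.054 1")

```text
time_s: 10.5
eef_pos: [0.6082, -0.0403, 0.1991]
eef_rot: [-0.0, 0.963, 0.269, -0.0]
wrist_force: [0.2, 0.1, -1.0]
opening: 0.148
grasp_force: 58.8
```

```bash
python3 - <<'E'
from h import *
o=sensors.get_obs();w,x,y,z=o["eef_rot"];print(o["eef_pos"],np.degrees(2*np.arctan2(y,x)),o["opening"],o["grasp_force"],delta([.6094,-.0392,.16]))
t=vision.camera("top");s=vision.camera("scene")
for n,i in(("top",t),("scene",s)):
    cv2.imwrite(f"pics/{n}3.png",i); print(n,px(n,np.array([[*o["eef_pos"][:2],.188]])))
a=np.hstack([cv2.resize(t[90:230,280:420],(400,400)),cv2.resize(s[130:310,250:430],(400,400))]);cv2.imwrite("pics/a3.png",a)
E
```

```text
[ 0.60818815 -0.04030709  0.19906738] 31.245791759607506 0.14841322757503914 58.84850084781647 [ 1.63116545 -0.31074658 39.06657078]
top [[359.67925928 147.75552606]]
scene [[337.60642433 228.42958248]]
```

View pics/a3.png

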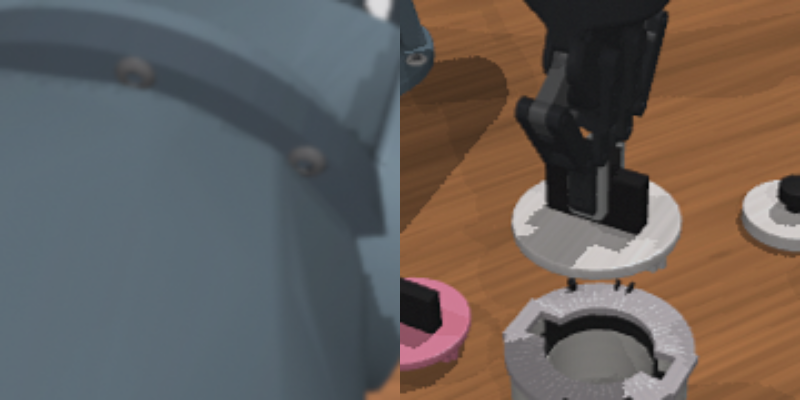

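```bash
cat > disc.py <<'E'
from h import *
def disc(s,c,zf,x0,w=48):
    g=s.astype(int);m=((g.max(2)-g.min(2)<28)&(g.min(2)>110)).astype(np.uint8)
    k=np.zeros_like(m);cx,cy=map(int,c);k[cy-w:cy+w,cx-w:cx+w]=1;m&=k
    n,l,st,cc=cv2.connectedComponentsWithStats(m);i=1+np.argmax(st[1:,4]);return st[i]
def pred(x,y,z0,z1,r=.049):
    t=np.linspace(0,6.283,720);C=np.c_[x+r*np.cos(t),y+r*np.sin(t)]
    p=np.vstack([px("scene",np.c_[C,np.full(720,z)]) for z in(z0,z1)]);return p.min(0),p.max(0)
E
python3 - <<'E'
from disc import *
s=cv2.imread("pics/scene3.png");st=disc(s,(338,232),0,0,44);print("seen u",st[0],st[0]+st[2]-1,"v",st[1],st[1]+st[3]-1)
for x,y in((.6082,-.0403),(.6112,-.0403),(.6082,-.0373)): print(x,y,pred(x,y,.183,.191))
s=cv2.imread("pics/scene0.png");st=disc(s,(178,337),0,0,44);print("table seen u",st[0],st[0]+st[2]-1,"v",st[1],st[1]+st[3]-1)
print(pred(.5131,-.2561,.014,.022))
E
```

```text
seen u 300 376 v 212 255
0.6082 -0.0403 (array([299.20862498, 205.02175712]), array([376.2053165 , 255.99868299]))
0.6112 -0.0403 (array([300.32103572, 206.08034595]), array([377.57669637, 257.36183132]))
0.6082 -0.0373 (array([301.28198818, 204.3683127 ]), array([378.14655648, 255.16765958]))
table seen u 144 211 v 310 363
(array([141.88237551, 308.88911222]), array([211.787412  , 364.23138534]))
```

Emit:
carry_out(deltas="2 0 30 0 0 0 1;2 0 55 0 0 0 1;2 0 66 0 0 0 1;2 0 66 0 0 0 1;2 0 66 0 0 0 1;2 0 66 0 0 0 1")

```text
time_s: 11.35
eef_pos: [0.6111, -0.0384, 0.1346]
eef_rot: [0.001, 0.963, 0.27, 0.001]
wrist_force: [-0.3, -0.2, -1.9]
opening: 0.153
grasp_force: 58.9
```

```bash
python3 - <<'E'
from h import *
o=sensors.get_obs();w,x,y,z=o["eef_rot"];print(o["eef_pos"],np.degrees(2*np.arctan2(y,x)),o["wrist_force"],o["torque"],delta([.6099,-.0392,.12]))
E
```

```text
[ 0.61108642 -0.03844625  0.13456014] 31.38193145052707 [-0.324337   -0.15425165 -1.90918406] [ 0.04958762  0.01617861 -0.01074042] [-1.42677112e+00  3.94750346e-03  1.45580832e+01]
```

Emit:
carry_out(deltas="-1 0 4 0 0 0 1;-1 0 8 0 0 0 1;-1 0 11 0 0 0 1;-1 0 13 0 0 0 1;-1 0 15 0 0 0 1;-1 0 17 0 0 0 1;-1 0 17 0 0 0 1")

```text
time_s: 12.22
eef_pos: [0.6094, -0.0387, 0.1161]
eef_rot: [-0.0, 0.963, 0.27, -0.0]
wrist_force: [1.5, 0.2, -1.0]
opening: 0.151
grasp_force: 58.9
```

Emit:
carry_out(deltas="0 0 3 0 0 0 1;0 0 5 0 0 0 1;0 0 7 0 0 0 1;0 0 8 0 0 0 1;0 0 9 0 0 0 1;0 0 10 0 0 0 1;0 0 10 0 0 0 1;0 0 10 0 0 0 1")

```text
time_s: 13.22
eef_pos: [0.6095, -0.0388, 0.1071]
eef_rot: [0.0, 0.963, 0.271, -0.0]
wrist_force: [-3.9, 0.5, 4.9]
opening: 0.152
grasp_force: 59.7
```

Emit:
carry_out(deltas="0 0 1 0 0 0 1;0 0 2 0 0 0 1;0 0 2 0 0 0 1;0 0 2 0 0 0 1")

```text
time_s: 13.72
eef_pos: [0.6095, -0.0387, 0.1071]
eef_rot: [0.0, 0.963, 0.271, 0.0]
wrist_force: [-11.5, 1.6, 18.6]
opening: 0.151
grasp_force: 61.7
```

```bash
python3 - <<'E'
from h import *
o=sensors.get_obs();w,x,y,z=o["eef_rot"];print(o["eef_pos"],np.degrees(2*np.arctan2(y,x)),o["wrist_force"],o["torque"],R.from_quat([x,y,z,w]).as_matrix()[:,2])
cv2.imwrite("pics/scene4.png",vision.camera("scene"));s=cv2.imread("pics/scene4.png")
cv2.imwrite("pics/a4.png",cv2.resize(s[200:370,250:430],None,fx=4,fy=3.4))
E
```

```text
[ 0.60949281 -0.03874732  0.10708585] 31.40813524691078 [-11.46255689   1.60613797  18.62785075] [ 0.27179211  1.61374759 -0.04879353] [ 1.18624071e-04 -4.19637139e-04 -9.99999905e-01]
```

View pics/a4.png

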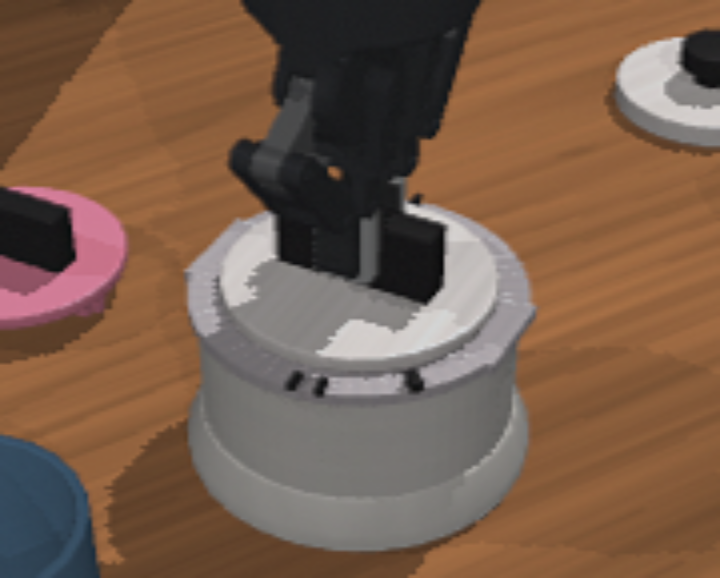

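The lid is seated: z stays at 107 mm under 19 N and it is level, with the flange flat on the collar in the picture. I'll ease the push and twist clockwise.

Emit:
carry_out(deltas="0 0 -1.5 0 0 0 1;0 0 -1.5 0 0 0.06 1;0 0 -1.5 0 0 0.13 1;0 0 -1.5 0 0 0.2 1;0 0 -1.5 0 0 0.27 1;0 0 -1.5 0 0 0.34 1;0 0 -1.5 0 0 0.4 1;0 0 -1.5 0 0 0.4 1")

```text
time_s: 14.78
eef_pos: [0.6106, -0.039, 0.1071]
eef_rot: [0.0, 0.997, 0.074, 0.001]
wrist_force: [-0.9, 0.2, 5.5]
opening: 0.152
grasp_force: 59.9
```

```bash
python3 - <<'E'
from h import *
o=sensors.get_obs();w,x,y,z=o["eef_rot"];print(o["eef_pos"],np.degrees(2*np.arctan2(y,x)),o["wrist_force"],o["torque"])
E
```

```text
[ 0.61056933 -0.03899639  0.10709484] 8.439312983514464 [-0.9020157   0.18831035  5.5262794 ] [ 0.01714194  0.23240232 -0.06762326]
```

Emit:
carry_out(deltas="0 0 0 0 0 0.07 1;0 0 0 0 0 0.14 1;0 0 0 0 0 0.21 1;0 0 0 0 0 0.28 1;0 0 0 0 0 0.34 1;0 0 0 0 0 0.385 1;0 0 0 0 0 0.385 1;0 0 0 0 0 0.385 1")

```text
time_s: 15.78
eef_pos: [0.6106, -0.0393, 0.1071]
eef_rot: [0.0, 0.993, -0.118, 0.001]
wrist_force: [-1.2, -0.7, 5.7]
opening: 0.151
grasp_force: 59.8
```

```bash
python3 - <<'E'
from h import *
o=sensors.get_obs();w,x,y,z=o["eef_rot"];print(o["eef_pos"],np.degrees(2*np.arctan2(y,x)),o["wrist_force"],o["torque"])
s=vision.camera("scene");cv2.imwrite("pics/scene5.png",s)
# overlay expected bar top outline at given yaw
b=cv2.resize(s[200:370,250:430],None,fx=4,fy=3.4)
for yaw,col in((-13.6,(0,255,0)),(-8.6,(0,0,255))):
  c,q=np.cos(np.radians(yaw)),np.sin(np.radians(yaw))
  P=np.array([[a,d] for a,d in((-.03,-.007),(.03,-.007),(.03,.007),(-.03,.007))])@np.array([[c,q],[-q,c]])+[.6104,-.0388]
  for z in(.133,.099):
    p=(px("scene",np.c_[P,[z]*4])-[250,200]+.5)*[4,3.4];cv2.polylines(b,[np.int32(p)],True,col,1)
cv2.imwrite("pics/a5.png",b)
E
```

```text
[ 0.61061631 -0.03929725  0.10711875] -13.583617906267841 [-1.22474063 -0.72988226  5.71249382] [-0.18545988  0.2866196   0.02219703]
```

View pics/a5.png

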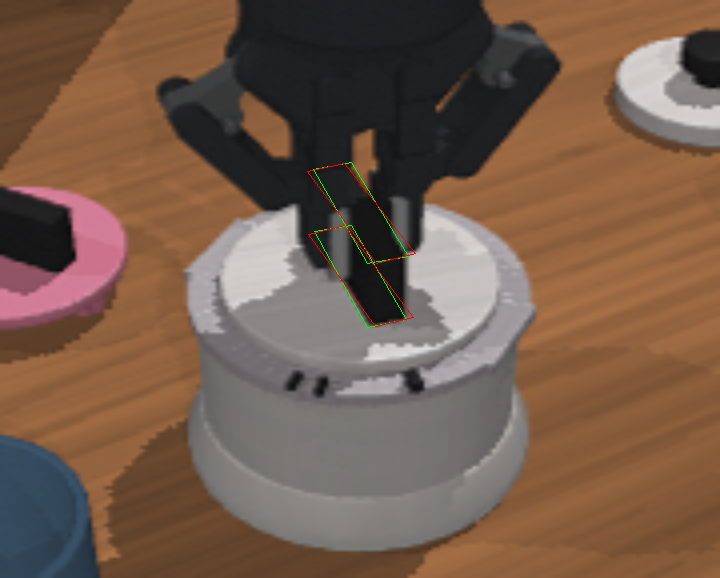

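The bar's end sits on the green outline (expected bar at the rib direction, −13.6°), with the single rib at crop (413,381) on its line. It is seated, level and gripped, so I'll hold briefly, check it is steady, then hand in.

Emit:
carry_out(deltas="0 0 0 0 0 0 1;0 0 0 0 0 0 1;0 0 0 0 0 0 1;0 0 0 0 0 0 1")

```text
time_s: 16.32
eef_pos: [0.6106, -0.0393, 0.1071]
eef_rot: [0.0, 0.993, -0.118, 0.001]
wrist_force: [-1.1, -1.3, 5.2]
opening: 0.148
grasp_force: 59.8
```

```bash
python3 - <<'E'
from h import *
o=sensors.get_obs();w,x,y,z=o["eef_rot"];yaw=np.degrees(2*np.arctan2(y,x));print(o["eef_pos"],yaw,o["wrist_force"],o["opening"])
if abs(yaw+13.6)<2 and abs(o["eef_pos"][2]-.107)<.001: print(ctrl.hand_in())
E
```

```text
[ 0.61059281 -0.03929708  0.10712149] -13.582208380348026 [-1.14527809 -1.33836678  5.21256875] 0.1478656132679922
the job is handed in; nothing more can be done
None
```

I handed the job in at 16.3 s: the walnut is in the bowl, and the grinder's lid is seated, level and gripped at the half-way ribs (within about 2°, short of the lock); I never moved near the jar lid, mug or pepper jar, though I took no final picture of all three.

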